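# Grease the engraving lathe's spindle bearing

## Robot

A 6-joint arm with a two-finger parallel gripper is mounted at the origin on the work surface. World frame = base frame: x ahead of the robot, y to its left, z up, the work surface at z = 0. Lengths are in m, angles in rad, forces in N, time in s.
With the tool pointing down it reaches from about 0.35 to 0.975 m from the base axis. Payload 4.9 kg.
Tool frame: the origin (TCP) lies at the very end of the fingers, on their centre line; the grasp point (between the pads) lies manip.grip_point_offset behind it (manip.grip_point_offset is the distance from the TCP to the grasp point, in m); z points along the fingers, y is the line along which they close (so a half turn about z gives the same grasp; the last joint's range is limited). The gripper opens to 85 mm and grips with 20 to 120 N. Pads are 22 mm wide; open, the fingers measure 114 mm over their backs; the gripper's body (76 mm by 85 mm) begins 54 mm behind the grasp point. The pads swing forward as they close: fully open they stand 13 mm farther back than shut.
Start: joints at [-1.383, 0.053, 1.613, -0, 1.476, -0.119], TCP at [0.189, -0.596, 0.231] pointing down, gripper open.
Joint ranges: [-3.01, 3.01], [-1.01, 2.22], [0.06, 2.58], [-1.02, 4.17], [0.09, 2.62], [-3.14, 3.14]. Speed limits (rad/s): [2.57, 2.57, 3.14, 3.14, 3.14, 3.14].

## Interface

Orientations are given as a unit quaternion [w, x, y, z].
In Python, from plant import manip gives the robot as it stands.
- The arm moves only by the shell command python3 -m crank 'ROWS' [OPENING]. ROWS is JSON, a list of rows, each an object of numbers: "x", "y", "z": the shift along the tool's x, y, z in cm; "turn": the turn about the tool's z in rad. In form: [{"x": .., "y": .., "z": .., "turn": ..}, ...]. A call has 1 to 5 rows; each row shifts and turns the commanded pose from where the row before left it, along the tool's axes as they then stand; what a row does not reach is not made up. A row lasts 1/10 s, in which the tool goes at most 50 mm and 8.59 degrees, less where a joint would pass 70% of its speed; a pose out of reach is approached as far as the arm can. A call with a gripper value outside its range is refused whole. OPENING is the opening in per cent of the stroke, from 0 (shut) to 100 (fully open), set as the call begins (- or left out, the last holds). The fingers move at their own pace and stop on an object; the grip force is fixed at half the most. Time passes only in rows, so rows that do not move let the fingers close. It gives the time, the measured TCP pose, the force, the opening and the grip force at its end, in the units of the state.
- manip.state(): the state, without advancing time (a new reading comes with each control period).
- manip.grab_frame(name): name is "scene" or "top"; returns (picture, depth): 420x560x3 uint8, red, green, blue; 420x560 float32, m along the optical axis (not along the pixel's ray), 0 where there is no reading.
- manip.camera_model(name): a dict with "mtx" (3x3 intrinsics, pixels), "k1" (the pictures are not rectified: a ray, as slopes to the right and down, at radius r is drawn at 1 + k1 r^2 times it, then the intrinsics apply), "world_to_cam" (4x4, takes a point from world to camera coordinates). Camera axes: x right, y down, z forward; pixel columns grow to the right and rows downward; lengths in m; the calibration is good to about 2 mm. A picture is of the moment at which its call begins. camera_model takes no time and is no camera call.
- manip.job_done(): hands the job in; it is judged then, once.
The state is a dict: "time": time; "joint_pos": joint angles; "joint_vel": joint speeds; "joint_efforts": joint torques, N m; "tool_pos": TCP position; "tool_rot": TCP orientation; "contact_force": force on the tool from outside, world axes, zero at the start; "ft_torque": the same for the moment, N m; "gripper_width": opening from 0.0 (shut) to 1.0 (fully open); "grasp_force": force on a finger pad.
Only numpy, scipy, OpenCV 4.12 (cv2) and the standard library are available. Lean on these libraries where they do the work, as an engineer would, in place of code of your own. Each camera call takes 0.05 s, during which the arm holds its last target. There are 200 camera calls.

## Task

The spindle bearing of the engraving lathe is due for grease. Pull the green bottom-hinged hatch on its front all the way down, then take the red grease coupler out of its wooden stand, put its brass nose squarely on the slanted grease nipple behind the hatch and press straight along the nipple until the nose snaps in. Finish while holding the coupler there: keep your grip on it and keep it pressed home against its spring, square on the nipple, and leave the oil bottle, the loose brass rosette and the white parts cup where they stand.

Things in the scene. Friction and masses are not known exactly. Their poses are not given: they have to be found in the camera images.
- headstock: Grey lathe headstock fixed to the bench: base plate 250 x 340 x 22 mm with brass rosettes up to 132 mm across at both sides, spindle and rosettes up to 160 mm high. Origin on the bench surface, straight below the middle of the hatch hinge. x points from the hatch into the machine (away from the robot side), y along the hinge, z up. The greasing bay behind the hatch is 130 mm wide and open above.
- hatch (a joint): Angle of the green hatch about its bottom hinge: 0 closed (leaning back into the machine, 25 degrees from vertical), 0.44 upright, 2.0 fully down, lying level in front of the machine. It may start slightly ajar. It has some hinge friction; from about 0.9 on its own weight lets it sink slowly down to 2.0.
- hatch_bar (a point): Middle of the hatch's steel pull bar: a round bar 12 mm thick and 104 mm clear between its two lugs, parallel to the hinge, 158 mm from the hinge line; the top edge of the green panel (156 mm wide) ends 38 mm short of it, so fingers can go down on both sides of the bar. z points from the hinge to the bar.
- hatch_hinge (a point): Middle of the hatch hinge line, 35 mm above the bench. y along the hinge; z points up the hatch panel and turns with it.
- nipple_tip (a point): Centre of the flat end of the steel grease nipple. z is the nipple's axis pointing out of the nipple: it leans 30 degrees from vertical, toward the hatch (headstock -x). The nipple is fixed; its head is 12 mm across (end chamfered to 7 mm), 12 mm long, on a 10 mm neck; a 22 mm wide foot begins 24 mm below the tip, on a 36 x 44 mm brass pad 32 mm below the tip. The tip lies 74 mm behind and 61 mm above the hinge line.
- stand: Dark wooden stand, 70 x 70 x 45 mm, fixed, origin at the centre of its underside. The coupler's nose hangs in a hole 38 mm across and 40 mm deep in its middle, the coupler's flange resting on the top face.
- coupler_center (a point): Grip centre of the loose red grease coupler, on its axis, z up along the axis (away from the nose). Round red handle 32 mm across, 40 mm above and 46 mm below this point; below that, a flange 46 mm across whose underside is 60 mm below this point. Total mass about 0.3 kg. From the flange hangs the brass nose, mouth 94 mm below this point; to take the coupler out, lift it by at least 36 mm.
- coupler_mouth (a point): Centre of the open mouth of the brass nose (mouth plane), z along the coupler's axis away from the mouth. The mouth is a funnel 24 mm wide narrowing within 8 mm to a 17 mm bore; the bore ends in a flat seat 18 mm above the mouth plane (76 mm below coupler_center while the nose is out), which lands on the nipple's tip.
- coupler_nose (a joint): How far the nose is pushed into the handle: 0 out, 0.0115 (m) fully in. A spring always pushes it out: 6 N at 0, a hump of 12 N at 0.002, then it snaps through, down to 4 N near 0.008, 10 N at 0.010, over 20 N at 0.011. Snapped home: more than 0.0085. Rubbing of nose on nipple can add up to about 4 N: stopping below 17 N may fall short of the snap; 18 N after the snap gives 0.010 to 0.011.
- coupler: The whole coupler; origin on its axis at the underside of the flange, 60 mm below coupler_center; z away from the nose.
- nipple: The nipple with its brass pad, fixed to the headstock; origin 32 mm below nipple_tip on the nipple's axis; z out along the axis.
- oil_bottle: Bystander: small amber oil bottle with black cap, 42 mm across, 85 mm tall, origin at the centre of its underside.
- rosette: Bystander: loose brass rosette disc, 80 mm across, 14 mm thick, lying flat; origin at the centre of its underside.
- parts_cup: Bystander: small white parts cup, 60 mm across, 35 mm tall, origin at the centre of its underside.
Things that resemble listed ones, but are neither listed nor needed, are in the scene too. Of the things like the coupler, leave any that is pink; of the rest the larger one is meant. Several things look just like the stand: the one meant starts farthest to the robot's left.

How it is judged:
By the outcome, as a careful person would: the job done as asked, in the order asked, and still so for the second after the job is handed in, while the arm keeps its last pose, push and grip.
It also fails if it takes over 58 s, if anything falls off the work surface, if the arm or the gripper's body presses on something with over 40 N, if the wrist force passes 120 N, or if a joint passes its speed limit or range.

## Working session

There is one attempt and no reset: what is moved stays moved. The work goes in short steps, Python scripts to look and compute and a shell command to move; the robot and the scene stay as the last step left them, time stands still between calls to the robot, and variables do not carry over. Pictures are saved under pics/ and viewed, at most 10 in all, crops included, and the job is handed in when it is done.

```bash
ls; mkdir -p pics
python3 - <<'E'
from plant import manip
import cv2,numpy as np
for n in("scene","top"):
    p,d=manip.grab_frame(n); cv2.imwrite(f"pics/{n}0.png",p[:,:,::-1]); np.save(f"pics/{n}0.npy",d)
    print(n,manip.camera_model(n), (d>0).mean())
s=manip.state();print(s,manip.grip_point_offset)
E
```

```text
pics
scene {'mtx': array([[501.93116072,   0.        , 289.41888551],
       [  0.        , 501.93116072, 207.19985227],
       [  0.        ,   0.        ,   1.        ]]), 'k1': -0.035292987329040564, 'world_to_cam': array([[ 0.69720584,  0.71686163,  0.00366345, -0.28862158],
       [ 0.37843762, -0.36371132, -0.85117509, -0.07387931],
       [-0.60884233,  0.59483063, -0.52486907,  1.73628712],
       [ 0.        ,  0.        ,  0.        ,  1.        ]])} 0.9953741496598639
top {'mtx': array([[386.78968761,   0.        , 277.66820768],
       [  0.        , 386.78968761, 211.94558003],
       [  0.        ,   0.        ,   1.        ]]), 'k1': -0.007450575055428831, 'world_to_cam': array([[-0.01434594, -0.9998732 , -0.00691206, -0.03641212],
       [-0.98046579,  0.01542301, -0.19608407,  0.51499048],
       [ 0.19616581,  0.00396403, -0.98056273,  1.21793726],
       [ 0.        ,  0.        ,  0.        ,  1.        ]])} 0.9961394557823129
{'time': 0.1, 'joint_pos': array([-1.38302808e+00,  5.32712093e-02,  1.61418069e+00, -2.78337538e-05,
        1.47599741e+00, -1.18993573e-01]), 'joint_vel': array([ 5.39833235e-05, -3.71897964e-03, -3.44502562e-03,  1.32245013e-03,
        2.30865864e-03, -2.36593800e-03]), 'joint_efforts': array([ 5.04170876e-04, -3.94901276e+01, -3.71362245e+01, -2.03369527e-04,
        3.92955626e-03, -7.18546801e-06]), 'tool_pos': array([ 0.18862218, -0.59525605,  0.23018379]), 'tool_rot': array([-9.27300415e-04,  9.88259562e-01,  1.52781466e-01, -4.57613219e-05]), 'contact_force': array([-0.18277687,  0.50438795, -0.74355059]), 'ft_torque': array([ 0.00342708,  0.02428819, -0.04634709]), 'grasp_force': 0.0, 'gripper_width': 0.9991163588020961} 0.0187
```

View pics/scene0.png

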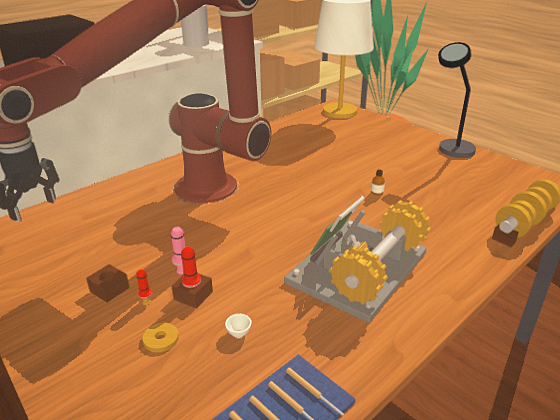

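View pics/top0.png

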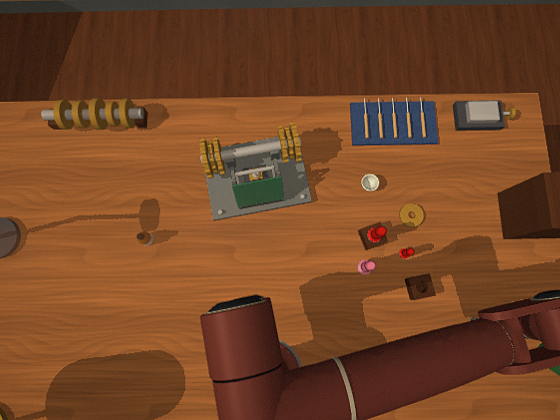

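Red coupler-like things (top view): large red at (376,234) in a stand, small red at (407,252), and a pink one at (367,267). Pink is excluded and the larger red is meant. Stand-like blocks are at (373,236) and (420,287); the first is farther left (+y) and holds the large red one. I'll confirm this in an enlarged crop and measure.

```bash
cat > h.py <<'E'
from plant import manip
import cv2,numpy as np
from scipy.spatial.transform import Rotation as R
def cam(n):
    m=manip.camera_model(n); return m['mtx'],np.array([m['k1'],0,0,0.]),m['world_to_cam']
def ray(n,uv):
    K,k,T=cam(n); s=cv2.undistortPoints(np.float64(uv).reshape(-1,1,2),K,k).reshape(-1,2)
    return -T[:3,:3].T@T[:3,3], np.c_[s,np.ones(len(s))]@T[:3,:3]
def onplane(n,uv,z):
    o,d=ray(n,uv); return o+d*((z-o[2])/d[:,2])[:,None]
def cloud(n,d):
    v,u=np.mgrid[:d.shape[0],:d.shape[1]]
    o,r=ray(n,np.c_[u.ravel(),v.ravel()]); P=o+r*d.ravel()[:,None]
    return P.reshape(*d.shape,3)
def proj(n,P):
    K,k,T=cam(n); return cv2.projectPoints(np.float64(P).reshape(-1,1,3),cv2.Rodrigues(T[:3,:3])[0],T[:3,3],K,k)[0].reshape(-1,2)
def grab(n,name):
    p,d=manip.grab_frame(n); cv2.imwrite(f"pics/{name}.png",p[:,:,::-1]); np.save(f"pics/{name}.npy",d); return p,d
def hsv(p): return cv2.cvtColor(p,cv2.COLOR_RGB2HSV)
def tcp():
    s=manip.state(); q=s['tool_rot']; return s['tool_pos'],R.from_quat(np.r_[q[1:],q[0]]).as_matrix(),s
E
python3 - <<'E'
from h import *
for n in("top","scene"):
    p=cv2.imread(f"pics/{n}0.png")[:,:,::-1].copy();d=np.load(f"pics/{n}0.npy");P=cloud(n,d);H=hsv(p)
    red=((H[...,0]<6)|(H[...,0]>172))&(H[...,1]>200)&(H[...,2]>100)
    c,l,st,ce=cv2.connectedComponentsWithStats(red.astype(np.uint8))
    for i in range(1,c):
        if st[i,4]>25:
            q=P[l==i]; print(n,'red',ce[i].round(),st[i],q.mean(0).round(3),q.min(0).round(3),q.max(0).round(3))
            for lo,hi in((.138,.152),(.06,.13)):
                w=q[(q[:,2]>lo)&(q[:,2]<hi)]
                if len(w):print('   z',lo,hi,len(w),w.mean(0).round(4),w.min(0).round(3),w.max(0).round(3))
    g=(H[...,0]>45)&(H[...,0]<90)&(H[...,1]>80); c,l,st,ce=cv2.connectedComponentsWithStats(g.astype(np.uint8))
    for i in range(1,c):
        if st[i,4]>60:
            q=P[l==i]; q=q[q[:,2]>0];
            if len(q)<50:continue
            m=q.mean(0);w,V=np.linalg.eigh(np.cov((q-m).T)); print(n,'green',ce[i].round(),st[i],m.round(3),'n',V[:,0].round(3),'long',V[:,2].round(3),np.sqrt(w).round(4))
p=cv2.imread("pics/top0.png");a=cv2.resize(p[110:230,190:320],None,fx=4,fy=4,interpolation=2)[:,:440]
b=cv2.resize(p[160:310,340:440],None,fx=3.2,fy=3.2,interpolation=2)[:480]
cv2.imwrite("pics/c1.png",np.hstack([a[:480],b[:480]]))
p=cv2.imread("pics/scene0.png");cv2.imwrite("pics/c2.png",cv2.resize(p[180:330,270:440],None,fx=4,fy=4,interpolation=2))
E
```

```text
top red [376. 233.] [368 227  18  15 177] [ 0.43  -0.347  0.112] [ 0.265 -0.375  0.045] [ 0.456 -0.049  1.295]
   z 0.138 0.152 67 [ 0.4338 -0.3536  0.144 ] [ 0.421 -0.367  0.139] [ 0.445 -0.341  0.151]
   z 0.06 0.13 55 [ 0.4308 -0.3455  0.0894] [ 0.419 -0.371  0.06 ] [ 0.455 -0.339  0.13 ]
top red [406. 253.] [400 248  14  11  97] [ 0.372 -0.445  0.08 ] [ 0.265 -0.473 -0.002] [ 0.388 -0.049  1.295]
   z 0.06 0.13 55 [ 0.3741 -0.4498  0.0906] [ 0.365 -0.463  0.06 ] [ 0.386 -0.441  0.104]
top green [258. 191.] [ 233  176   51   31 1078] [0.571 0.015 0.106] n [0.975 0.172 0.142] long [-0.137 -0.037  0.99 ] [0.0192 0.0438 0.0701]
scene red [188. 253.] [181 247  14  12 119] [ 0.441 -0.362  0.138] [ 0.423 -0.375  0.127] [ 0.453 -0.346  0.146]
   z 0.138 0.152 67 [ 0.4385 -0.3604  0.1419] [ 0.423 -0.372  0.138] [ 0.451 -0.347  0.146]
   z 0.06 0.13 8 [ 0.444  -0.3675  0.1285] [ 0.439 -0.372  0.127] [ 0.45  -0.359  0.13 ]
scene red [189. 266.] [182 257  15  18 185] [ 0.446 -0.365  0.102] [ 0.433 -0.375  0.078] [ 0.454 -0.345  0.126]
   z 0.06 0.13 185 [ 0.446  -0.3645  0.1015] [ 0.433 -0.3
[... 492 characters left out ...]
-0.458  0.065] [ 0.297 -0.467 -0.001] [ 0.389 -0.411  0.084]
   z 0.06 0.13 69 [ 0.3829 -0.4588  0.0703] [ 0.373 -0.467  0.06 ] [ 0.389 -0.445  0.084]
scene red [144. 293.] [138 289  14   8  74] [ 0.395 -0.465  0.047] [ 0.363 -0.853  0.03 ] [ 1.286 -0.442  0.849]
scene green [383.  26.] [372   0  21  69 866] [-0.501  1.64   0.23 ] n [0.734 0.643 0.219] long [-0.605  0.766 -0.217] [0.0273 0.0822 0.253 ]
scene green [407.  56.] [ 391    5   37   87 1270] [-0.349  1.702  0.134] n [ 0.863  0.458 -0.213] long [-0.503  0.814 -0.29 ] [0.0403 0.0811 0.1976]
scene green [369.  62.] [356  41  25  42 428] [-0.513  1.559  0.052] n [-0.256  0.129  0.958] long [-0.591  0.764 -0.261] [0.0271 0.0395 0.2717]
```

View pics/c1.png

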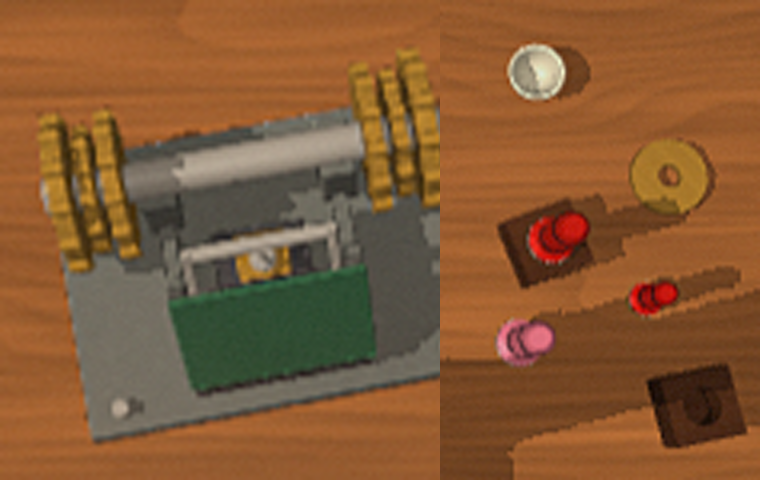

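View pics/c2.png

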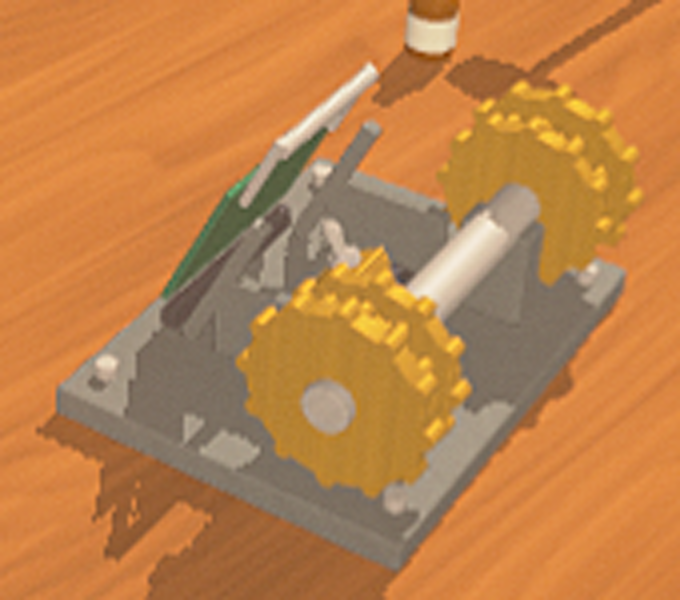

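c1 confirms it: the large red coupler at top px (376,233) stands in the leftmost wooden block; the small red and pink ones stand loose. c1 and c2 show the hatch nearly closed, with its bar at top px (236,174)–(274,167) and the nipple near (256,175). Next is headstock yaw, hatch angle and nipple.

Run:
```python
from h import *
n="top";p=cv2.imread("pics/top0.png")[:,:,::-1].copy();d=np.load("pics/top0.npy");P=cloud(n,d);H=hsv(p)
g=((H[...,0]>45)&(H[...,0]<95)&(H[...,1]>80)).astype(np.uint8);g[:170]=0;g[220:]=0;g[:,:225]=0;g[:,295:]=0
ge=cv2.erode(g,np.ones((3,3)));q=P[ge>0];q=q[(q[:,2]>.02)&(q[:,2]<.25)]
m=np.median(q,0)
for _ in range(4):
    m=q.mean(0);w,V=np.linalg.eigh(np.cov((q-m).T));nn=V[:,0];q=q[abs((q-m)@nn)<.006]
print('panel',m.round(4),'n',nn.round(4),len(q),np.sqrt(w))
nn=nn*np.sign(nn[0]);yaw=np.arctan2(nn[1],nn[0]);print('yaw',yaw,'tilt from vertical back',np.arcsin(-nn[2]))
r=cv2.minAreaRect(cv2.findContours(g,0,2)[0][0]);print(r,cv2.boxPoints(r))
# plate corners
c=onplane(n,[[213.75,220],[311,201]],.022);print('plate',c.round(4)); e=c[1]-c[0];print('yaw plate',np.arctan2(-e[1],-e[0])+np.pi/2, np.linalg.norm(e))
# bar depth
for u,v in((236,174),(245,173),(255,171),(265,169.5),(274,168)):
    b=P[int(v)-1:int(v)+2,int(u)-1:int(u)+2].reshape(-1,3);print('bar',b[np.argmax(b[:,2])].round(4))
print('nip',P[173:179,253:260,2].round(3)); print(onplane(n,[[255.9,175]],.096),proj("scene",onplane(n,[[255.9,175]],.096)))
s=cloud("scene",np.load("pics/scene0.npy"));
print('scene nip',s[236:244,350:360,2].round(3))
```

```text
panel [0.573  0.0143 0.1043] n [ 0.8947  0.1591 -0.4174] 878 [0.00148197 0.02856851 0.04147454]
yaw 0.17601760012885176 tilt from vertical back 0.4305318297358851
((258.5961608886719, 191.48077392578125), (23.533935546875, 49.22514724731445), 78.69007110595703) [[232.15385 184.76923]
 [280.4231  175.11539]
 [285.03845 198.19232]
 [236.76923 207.84616]]
plate [[ 0.496   0.1703  0.022 ]
 [ 0.556  -0.157   0.022 ]]
yaw plate 3.3229314351687473 0.33274751459695157
bar [0.6076 0.075  0.1868]
bar [0.6112 0.0484 0.1838]
bar [0.6161 0.0182 0.1865]
bar [ 0.6221 -0.0087  0.186 ]
bar [ 0.6252 -0.0327  0.1846]
nip [[0.077 0.079 0.091 0.082 0.081 0.08  0.067]
 [0.074 0.094 0.096 0.096 0.075 0.074 0.062]
 [0.075 0.093 0.102 0.095 0.093 0.074 0.065]
 [0.072 0.095 0.094 0.092 0.071 0.064 0.06 ]
 [0.062 0.061 0.07  0.068 0.063 0.064 0.06 ]
 [0.066 0.063 0.059 0.059 1.295 0.061 0.055]]
[[0.62793443 0.02411003 0.096     ]] [[352.9066289  235.08688143]]
scene nip [[0.022 0.094 0.095 0.095 0.095 0.047 0.047 0.052 0.047 0.05 ]
 [0.018 0.091 0.093 0.097 0.091 0.042 0.043 0.047 0.046 0.048]
 [0.021 0.09  0.093 0.089 0.09  0.087 0.042 0.041 0.046 0.045]
 [0.021 0.086 0.087 0.088 0.088 0.086 0.036 0.036 0.041 0.042]
 [0.017 0.027 0.085 0.085 0.085 0.083 0.033 0.037 0.037 0.035]
 [0.02  0.022 0.077 0.082 0.081 0.08  0.076 0.032 0.033 0.035]
 [0.019 0.017 0.024 0.08  0.079 0.081 0.077 0.075 0.079 0.029]
 [0.018 0.02  0.02  0.074 0.075 0.076 0.076 0.076 0.081 0.077]]
```

```bash
cat >> h.py <<'E'
YAW=0.18; XH=np.array([np.cos(YAW),np.sin(YAW),0]); YH=np.array([-np.sin(YAW),np.cos(YAW),0]); Z=np.array([0,0,1.])
NIP=np.array([.627,.024,.096]); HINGE=NIP-.074*XH-.061*Z
def bar(th): return HINGE+.158*(np.sin(th)*XH+np.cos(th)*Z)
def go(target,label=''):
    t,M,s=tcp(); print(label,'tcp',t.round(4),'xang',np.arctan2(M[1,0],M[0,0]).round(3),'shift cm',(100*M.T@(np.array(target)-t)).round(2),'F',s['contact_force'].round(1),'w',s['gripper_width'].round(3),'t',s['time'])
E
python3 - <<'E'
from h import *
print(bar(np.radians(-25)))
b=bar(np.radians(-25));go([b[0],b[1],.23])
E
```

```text
[ 0.4885007  -0.00120265  0.17819663]Traceback (most recent call last):
  File "<stdin>", line 3, in <module>
  File "h.py", line 26, in go
    t,M,s=tcp(); print(label,'tcp',t.round(4),'xang',np.arctan2(M[1,0],M[0,0]).round(3),'shift cm',(100*M.T@(np.array(target)-t)).round(2),'F',s['contact_force'].round(1),'w',s['gripper_width'].round(3),'t',s['time'])
                                                                                                                                                                               ^^^^^^^^^^^^^^^^^^^^^^^^
AttributeError: 'float' object has no attribute 'round'
```

```bash
sed -i "s/s\['gripper_width'\].round(3)/round(float(s['gripper_width']),3)/; s/return HINGE+.158\*(np.sin/return HINGE+.158*(-np.sin/" h.py
python3 - <<'E'
from h import *
go([.6175,.021,.23])
E
```

```text
tcp [ 0.1886 -0.5953  0.2302] xang 0.307 shift cm [ 59.5  -45.8    0.11] F [-0.2  0.5 -0.7] w 0.999 t 0.1
```

```bash
for i in 1; do :; done
python3 -m crank '[{"x":3.7,"y":-2.9},{"x":3.7,"y":-2.9},{"x":3.7,"y":-2.9},{"x":3.7,"y":-2.9},{"x":3.7,"y":-2.9}]' 40
python3 -m crank '[{"x":3.7,"y":-2.9},{"x":3.7,"y":-2.9},{"x":3.7,"y":-2.9},{"x":3.7,"y":-2.9},{"x":3.7,"y":-2.9}]'
python3 -m crank '[{"x":3.7,"y":-2.9},{"x":3.7,"y":-2.9},{"x":3.7,"y":-2.9},{"x":3.7,"y":-2.9},{"x":3.7,"y":-2.9}]'
python3 -m crank '[{"turn":-0.145},{"turn":-0.145},{"turn":-0.145},{"turn":-0.145},{"turn":-0.145}]'
python3 -m crank '[{"turn":-0.145},{"turn":-0.145},{"turn":-0.145},{"turn":-0.145},{"turn":-0.138}]'
python3 -c "
from h import *
go([.6175,.021,.156])"
```

```text
tcp [ 0.1886 -0.5953  0.2302] xang 0.307 shift cm [ 59.49 -45.78   7.51] F [-0.2  0.5 -0.7] w 0.999 t 0.1schema error: expected keys x, y, z, turn
schema error: expected keys x, y, z, turn
schema error: expected keys x, y, z, turn
schema error: expected keys x, y, z, turn
schema error: expected keys x, y, z, turn
```

All four keys are required.

```bash
python3 -m crank '[{"x":3.7,"y":-2.9,"z":0,"turn":0},{"x":3.7,"y":-2.9,"z":0,"turn":0},{"x":3.7,"y":-2.9,"z":0,"turn":0},{"x":3.7,"y":-2.9,"z":0,"turn":0},{"x":3.7,"y":-2.9,"z":0,"turn":0}]' 40
python3 -m crank '[{"x":3.7,"y":-2.9,"z":0,"turn":0},{"x":3.7,"y":-2.9,"z":0,"turn":0},{"x":3.7,"y":-2.9,"z":0,"turn":0},{"x":3.7,"y":-2.9,"z":0,"turn":0},{"x":3.7,"y":-2.9,"z":0,"turn":0}]'
python3 -m crank '[{"x":3.7,"y":-2.9,"z":0,"turn":0},{"x":3.7,"y":-2.9,"z":0,"turn":0},{"x":3.7,"y":-2.9,"z":0,"turn":0},{"x":3.7,"y":-2.9,"z":0,"turn":0},{"x":3.7,"y":-2.9,"z":0,"turn":0}]'
python3 -m crank '[{"x":0,"y":0,"z":0,"turn":-0.145},{"x":0,"y":0,"z":0,"turn":-0.145},{"x":0,"y":0,"z":0,"turn":-0.145},{"x":0,"y":0,"z":0,"turn":-0.145},{"x":0,"y":0,"z":0,"turn":-0.145}]'
python3 -m crank '[{"x":0,"y":0,"z":0,"turn":-0.145},{"x":0,"y":0,"z":0,"turn":-0.145},{"x":0,"y":0,"z":0,"turn":-0.145},{"x":0,"y":0,"z":0,"turn":-0.145},{"x":0,"y":0,"z":0,"turn":-0.138}]'
python3 -c "
from h import *
go([.6175,.021,.156])"
```

```text
time: 0.6
tool_pos: [0.3219, -0.3998, 0.2307]
tool_rot: [-0.0, 0.988, 0.153, -0.0]
contact_force: [0.8, -0.7, 0.5]
gripper_width: 0.4
grasp_force: 0.0
time: 1.1
tool_pos: [0.4544, -0.2057, 0.231]
tool_rot: [-0.0, 0.988, 0.153, -0.0]
contact_force: [1.5, -0.1, -0.2]
gripper_width: 0.397
grasp_force: 0.0
time: 1.6
tool_pos: [0.587, -0.0116, 0.2308]
tool_rot: [-0.0, 0.988, 0.153, -0.0]
contact_force: [1.0, -0.8, -0.3]
gripper_width: 0.401
grasp_force: 0.0
time: 2.1
tool_pos: [0.5861, -0.0133, 0.2306]
tool_rot: [-0.0, 0.868, 0.496, -0.0]
contact_force: [0.0, 0.2, 0.5]
gripper_width: 0.397
grasp_force: 0.0
time: 2.6
tool_pos: [0.5861, -0.0134, 0.2306]
tool_rot: [-0.001, 0.639, 0.769, -0.0]
contact_force: [-0.0, 0.3, 0.5]
gripper_width: 0.404
grasp_force: 0.0
 tcp [ 0.5861 -0.0134  0.2306] xang 1.756 shift cm [2.81 3.73 7.46] F [-0.   0.3  0.5] w 0.404 t 2.6
```

```bash
python3 -m crank '[{"x":2.8,"y":3.7,"z":0,"turn":0},{"x":0,"y":0,"z":0,"turn":0},{"x":0,"y":0,"z":2,"turn":0},{"x":0,"y":0,"z":2,"turn":0},{"x":0,"y":0,"z":2,"turn":0}]'
python3 -m crank '[{"x":0,"y":0,"z":1.5,"turn":0},{"x":0,"y":0,"z":0,"turn":0}]'
python3 - <<'E'
from h import *
p,d=grab("scene","s1");q,d2=grab("top","t1")
cv2.imwrite("pics/c3.png",np.hstack([cv2.resize(p[170:310,280:410,::-1],None,fx=3,fy=3,interpolation=2),cv2.resize(q[120:260,190:320,::-1],None,fx=3,fy=3,interpolation=2)]))
go([.6175,.021,.156])
for th in(-25,-5,15,30,45,60,75,90):print(th,bar(np.radians(th)).round(3))
E
```

```text
time: 3.1
tool_pos: [0.6175, 0.0206, 0.1703]
tool_rot: [-0.0, 0.641, 0.768, -0.0]
contact_force: [0.1, 0.3, -1.1]
gripper_width: 0.399
grasp_force: 0.0
time: 3.3
tool_pos: [0.6158, 0.0207, 0.1529]
tool_rot: [-0.002, 0.641, 0.767, -0.002]
contact_force: [-0.4, 0.1, 0.1]
gripper_width: 0.403
grasp_force: 0.0
 tcp [0.6178 0.0205 0.1564] xang 1.75 shift cm [ 0.05 -0.02  0.04] F [-0.   0.3 -0.2] w 0.4 t 3.4
-25 [0.62  0.023 0.178]
-5 [0.568 0.013 0.192]
15 [0.514 0.003 0.188]
30 [ 0.476 -0.003  0.172]
45 [ 0.444 -0.009  0.147]
60 [ 0.42  -0.014  0.114]
75 [ 0.404 -0.017  0.076]
90 [ 0.399 -0.018  0.035]
```

View pics/c3.png

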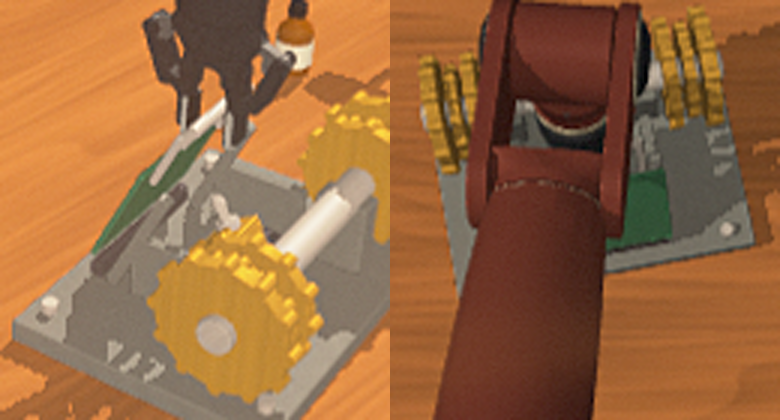

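The left crop shows the fingers straddling the bar, one on each side near (215,120). Now I pull along the arc.

```bash
python3 -m crank '[{"x":0,"y":-1.1,"z":0,"turn":0},{"x":0,"y":-2.6,"z":-1,"turn":0},{"x":0,"y":-2.7,"z":-0.4,"turn":0},{"x":0,"y":-2.7,"z":0.1,"turn":0},{"x":0,"y":-2.8,"z":0.3,"turn":0}]'
python3 -m crank '[{"x":0,"y":-1.9,"z":0.7,"turn":0},{"x":0,"y":-1.9,"z":0.9,"turn":0},{"x":0,"y":-1.7,"z":1.2,"turn":0},{"x":0,"y":-1.6,"z":1.3,"turn":0},{"x":0,"y":0,"z":0,"turn":0}]'
python3 -m crank '[{"x":0,"y":-1.3,"z":1.5,"turn":0},{"x":0,"y":-1.2,"z":1.8,"turn":0},{"x":0,"y":0,"z":0,"turn":0}]'
python3 - <<'E'
from h import *
p,d=grab("scene","s2")
cv2.imwrite("pics/c4.png",cv2.resize(p[170:310,240:410,::-1],None,fx=4,fy=4,interpolation=2))
go(bar(np.radians(60)))
E
```

```text
time: 3.9
tool_pos: [0.5013, -0.0008, 0.1691]
tool_rot: [0.003, 0.641, 0.768, 0.002]
contact_force: [2.6, 0.3, -1.5]
gripper_width: 0.398
grasp_force: 1.0
time: 4.4
tool_pos: [0.4287, -0.0132, 0.1243]
tool_rot: [-0.001, 0.641, 0.767, -0.0]
contact_force: [-1.0, 0.9, -0.2]
gripper_width: 0.404
grasp_force: 0.0
time: 4.7
tool_pos: [0.4048, -0.0174, 0.0911]
tool_rot: [-0.001, 0.641, 0.767, -0.001]
contact_force: [-0.8, -0.3, -0.4]
gripper_width: 0.396
grasp_force: 0.0
 tcp [ 0.4063 -0.0176  0.0926] xang 1.749 shift cm [ 0.14  1.38 -2.14] F [ 1.  -0.5 -0.2] w 0.397 t 4.75
```

View pics/c4.png

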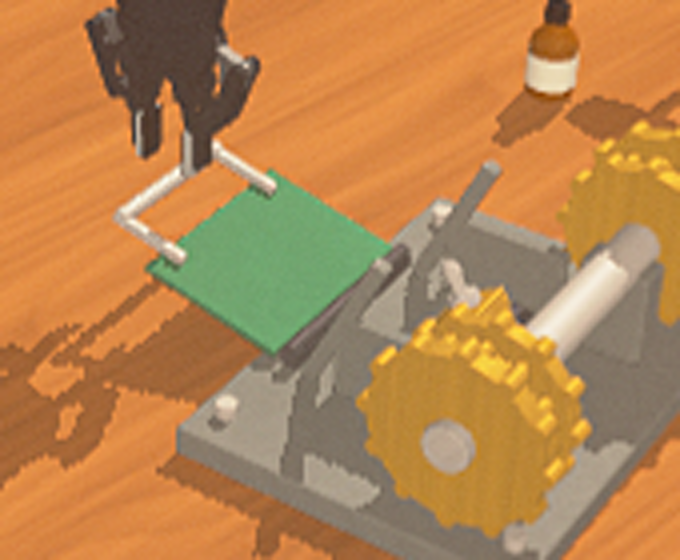

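The hatch is past its tipping point, with the bar loosely between the fingers. I lift out, shut the fingers and push down from above.

```bash
python3 -m crank '[{"x":0,"y":0.5,"z":-3,"turn":0},{"x":0,"y":0.5,"z":-3,"turn":0},{"x":0,"y":0,"z":0,"turn":0},{"x":0,"y":0,"z":0,"turn":0},{"x":0,"y":0,"z":0,"turn":0}]' 0
python3 -m crank '[{"x":0,"y":0,"z":2,"turn":0},{"x":0,"y":-0.3,"z":2,"turn":0},{"x":0,"y":-0.3,"z":1.5,"turn":0},{"x":0,"y":-0.3,"z":1.5,"turn":0},{"x":0,"y":-0.2,"z":1.2,"turn":0}]'
python3 -m crank '[{"x":0,"y":0,"z":1.1,"turn":0},{"x":0,"y":0,"z":0.8,"turn":0},{"x":0,"y":0,"z":0.6,"turn":0},{"x":0,"y":0,"z":0.0,"turn":0}]'
python3 -c "
from h import *
go(bar(np.radians(90)))"
```

```text
time: 5.25
tool_pos: [0.4163, -0.0157, 0.1522]
tool_rot: [-0.0, 0.641, 0.768, -0.0]
contact_force: [0.5, -0.4, -0.3]
gripper_width: 0.0
grasp_force: 0.0
time: 5.75
tool_pos: [0.4042, -0.0176, 0.0684]
tool_rot: [-0.001, 0.641, 0.767, -0.001]
contact_force: [0.1, -0.2, 0.6]
gripper_width: 0.001
grasp_force: 0.0
time: 6.15
tool_pos: [0.4049, -0.0177, 0.0446]
tool_rot: [-0.001, 0.641, 0.767, -0.0]
contact_force: [-0.5, 0.5, 1.2]
gripper_width: 0.001
grasp_force: 0.0
 tcp [ 0.4049 -0.0177  0.0446] xang 1.75 shift cm [ 0.13 -0.61  0.96] F [-0.5  0.5  1.2] w 0.001 t 6.15
```

```bash
python3 -m crank '[{"x":0,"y":0,"z":0.2,"turn":0},{"x":0,"y":0,"z":0.2,"turn":0},{"x":0,"y":0,"z":0,"turn":0}]'
python3 -m crank '[{"x":0,"y":0,"z":0.15,"turn":0},{"x":0,"y":0,"z":0,"turn":0}]'
python3 - <<'E'
from h import *
p,d=grab("scene","s3");P=cloud("scene",d);H=hsv(p)
g=((H[...,0]>45)&(H[...,0]<95)&(H[...,1]>60)).astype(np.uint8);g[:150]=0;g=cv2.erode(g,np.ones((3,3)))
q=P[g>0];q=q[(q[:,2]>0)&(q[:,2]<.2)]
for _ in range(4):
    m=q.mean(0);w,V=np.linalg.eigh(np.cov((q-m).T));nn=V[:,0];q=q[abs((q-m)@nn)<.006]
nn*=np.sign(nn[2]);print(m,nn.round(3),'lift slope deg',np.degrees(np.arcsin(nn@XH)),len(q))
go(bar(np.radians(90)))
E
```

```text
time: 6.45
tool_pos: [0.4057, -0.0179, 0.0416]
tool_rot: [0.0, 0.641, 0.767, 0.0]
contact_force: [0.7, -0.3, 0.8]
gripper_width: 0.003
grasp_force: 0.1
time: 6.65
tool_pos: [0.4063, -0.018, 0.0409]
tool_rot: [0.001, 0.641, 0.767, 0.001]
contact_force: [0.6, -0.0, 4.3]
gripper_width: -0.0
grasp_force: 1.5
[ 0.49214645 -0.00487766  0.02856294] [0.    0.004 1.   ] lift slope deg 0.04165984947475845 959
 tcp [ 0.4063 -0.018   0.0408] xang 1.75 shift cm [ 0.18 -0.74  0.58] F [-0.5  0.6  5. ] w 0.001 t 6.7
```

The hatch is level and resting on its stop. Next I lift and turn while refining the coupler axis from the first frames (vertical cylinder fit).

```bash
python3 -m crank '[{"x":0,"y":0,"z":-4.5,"turn":0},{"x":0,"y":0,"z":-4.7,"turn":0},{"x":0,"y":0,"z":-4.7,"turn":0.143},{"x":0,"y":0,"z":-4.7,"turn":0.143},{"x":0,"y":0,"z":0,"turn":0.143}]' 75
python3 -m crank '[{"x":0,"y":0,"z":0,"turn":0.143},{"x":0,"y":0,"z":0,"turn":0.143},{"x":0,"y":0,"z":0,"turn":0.143},{"x":0,"y":0,"z":0,"turn":0.143},{"x":0,"y":0,"z":0,"turn":0.143}]'
python3 -m crank '[{"x":0,"y":0,"z":0,"turn":0.143},{"x":0,"y":0,"z":0,"turn":0.143},{"x":0,"y":0,"z":0,"turn":0.14},{"x":0,"y":0,"z":0,"turn":0}]'
python3 - <<'E'
from h import *
from scipy.optimize import least_squares
A=[]
for n in("top","scene"):
    p=cv2.imread(f"pics/{n}0.png")[:,:,::-1].copy();P=cloud(n,np.load(f"pics/{n}0.npy"));H=hsv(p)
    red=((H[...,0]<6)|(H[...,0]>172))&(H[...,1]>180)&(H[...,2]>80)
    q=P[red];q=q[(np.hypot(q[:,0]-.435,q[:,1]+.357)<.035)]
    s=q[(q[:,2]>.065)&(q[:,2]<.136)]
    t=q[(q[:,2]>.141)];print(n,len(s),len(t),t.mean(0).round(4))
    f=least_squares(lambda c:np.hypot(s[:,0]-c[0],s[:,1]-c[1])-.016,[.435,-.357],loss='soft_l1',f_scale=.002);print(n,f.x.round(4));A.append(s)
s=np.vstack(A);f=least_squares(lambda c:np.hypot(s[:,0]-c[0],s[:,1]-c[1])-.016,[.435,-.357],loss='soft_l1',f_scale=.002);print('both',f.x.round(4))
go([*f.x,.086])
E
```

```text
time: 7.2
tool_pos: [0.4088, -0.0186, 0.2341]
tool_rot: [0.005, 0.792, 0.611, 0.004]
contact_force: [1.3, -1.2, 0.7]
gripper_width: 0.75
grasp_force: 0.0
time: 7.7
tool_pos: [0.4051, -0.0178, 0.2254]
tool_rot: [-0.0, 0.955, 0.295, -0.0]
contact_force: [-0.5, -0.5, 0.4]
gripper_width: 0.747
grasp_force: 0.0
time: 8.1
tool_pos: [0.4051, -0.0178, 0.2254]
tool_rot: [-0.0, 0.996, 0.09, -0.0]
contact_force: [0.7, -0.4, 0.2]
gripper_width: 0.751
grasp_force: 0.0
top 56 58 [ 0.4357 -0.3539  0.1449]
top [ 0.4365 -0.3555]
scene 271 45 [ 0.4367 -0.3599  0.1432]
scene [ 0.4343 -0.3585]
both [ 0.4347 -0.3578]
 tcp [ 0.4051 -0.0178  0.2254] xang 0.18 shift cm [-3.18 33.99 13.94] F [ 0.7 -0.4  0.2] w 0.751 t 8.1
```

```bash
python3 -m crank '[{"x":-0.6,"y":4.7,"z":0,"turn":0},{"x":-0.6,"y":4.7,"z":0,"turn":0},{"x":-0.6,"y":4.7,"z":0,"turn":0},{"x":-0.6,"y":4.7,"z":0,"turn":0},{"x":-0.6,"y":4.7,"z":0,"turn":0}]' 62
python3 -m crank '[{"x":-0.2,"y":4.7,"z":0,"turn":0},{"x":0,"y":4.7,"z":0,"turn":0},{"x":0,"y":1.1,"z":0,"turn":0},{"x":0,"y":0,"z":0,"turn":0}]'
python3 - <<'E'
from h import *
P=cloud("scene",np.load("pics/scene0.npy"));H=hsv(cv2.imread("pics/scene0.png")[:,:,::-1].copy())
k=(H[...,0]>160)&(H[...,0]<178)&(H[...,1]<170)&(H[...,1]>60);k[:220]=0;k[290:]=0;k[:,210:]=0
q=P[k];q=q[(q[:,2]>0)&(q[:,2]<.25)];print('pink',len(q),np.median(q,0),np.percentile(q,[2,98],axis=0).round(3))
go([.4347,-.3578,.086])
E
```

```text
time: 8.6
tool_pos: [0.4175, -0.2563, 0.2257]
tool_rot: [0.0, 0.996, 0.091, 0.0]
contact_force: [0.5, 0.1, -0.2]
gripper_width: 0.625
grasp_force: 0.0
time: 9.0
tool_pos: [0.4343, -0.3592, 0.2251]
tool_rot: [-0.001, 0.996, 0.09, -0.0]
contact_force: [-0.7, 0.6, -0.5]
gripper_width: 0.62
grasp_force: 0.0
pink 332 [ 0.34209321 -0.33244009  0.09320987] [[ 0.325 -0.342  0.006]
 [ 0.349 -0.313  0.135]]
 tcp [ 0.4343 -0.3592  0.2251] xang 0.18 shift cm [ 0.07 -0.11 13.91] F [-0.7  0.6 -0.5] w 0.62 t 9.0
```

```bash
python3 -m crank '[{"x":0,"y":-0.1,"z":4,"turn":0},{"x":0,"y":0,"z":4,"turn":0},{"x":0,"y":0,"z":3,"turn":0},{"x":0,"y":0,"z":2.9,"turn":0},{"x":0,"y":0,"z":0,"turn":0}]'
python3 -m crank '[{"x":0,"y":0,"z":0,"turn":0},{"x":0,"y":0,"z":0,"turn":0},{"x":0,"y":0,"z":0,"turn":0},{"x":0,"y":0,"z":0,"turn":0},{"x":0,"y":0,"z":0,"turn":0}]' 20
python3 -c "
from h import *
go([.4347,-.3578,.086])"
```

```text
time: 9.5
tool_pos: [0.4319, -0.3525, 0.0819]
tool_rot: [-0.004, 0.996, 0.091, -0.003]
contact_force: [0.1, 0.5, -0.4]
gripper_width: 0.621
grasp_force: 0.0
time: 10.0
tool_pos: [0.4354, -0.3576, 0.0888]
tool_rot: [0.001, 0.996, 0.09, 0.001]
contact_force: [-1.0, 2.4, 6.5]
gripper_width: 0.363
grasp_force: 60.3
 tcp [ 0.4354 -0.3576  0.0888] xang 0.18 shift cm [-0.08  0.01  0.28] F [-1.   2.4  6.5] w 0.363 t 10.0
```

```bash
python3 -m crank '[{"x":0,"y":0,"z":-0.8,"turn":0},{"x":0,"y":0,"z":-0.8,"turn":0},{"x":0,"y":0,"z":-0.8,"turn":0},{"x":-0.5,"y":0,"z":0,"turn":0},{"x":0,"y":0,"z":0,"turn":0}]'
python3 -m crank '[{"x":-0.7,"y":0,"z":0,"turn":0},{"x":-0.8,"y":0,"z":-0.1,"turn":0},{"x":0,"y":0,"z":0,"turn":0}]'
python3 -c "
from h import *
go([.4347,-.3578,.086])"
```

```text
time: 10.5
tool_pos: [0.4308, -0.3584, 0.112]
tool_rot: [0.001, 0.996, 0.089, 0.002]
contact_force: [4.9, 1.3, -0.8]
gripper_width: 0.355
grasp_force: 60.0
time: 10.8
tool_pos: [0.4158, -0.3608, 0.1125]
tool_rot: [0.0, 0.996, 0.089, 0.002]
contact_force: [4.1, 0.7, -1.2]
gripper_width: 0.358
grasp_force: 60.8
 tcp [ 0.4158 -0.3608  0.1125] xang 0.179 shift cm [1.91 0.04 2.65] F [ 4.1  0.7 -1.2] w 0.358 t 10.8
```

```bash
python3 -m crank '[{"x":-0.7,"y":0,"z":0.05,"turn":0},{"x":-0.8,"y":0,"z":0.1,"turn":0},{"x":-0.7,"y":0,"z":0.15,"turn":0},{"x":-0.7,"y":0,"z":0.25,"turn":0},{"x":0,"y":0,"z":0,"turn":0}]'
cat >> h.py <<'E'
def axis(n,name,c0):
    """red handle: PCA of silhouette edges -> axis plane; returns image axis line and cloud axis fit"""
    p,d=grab(n,name);P=cloud(n,d);H=hsv(p)
    m=((H[...,0]<6)|(H[...,0]>172))&(H[...,1]>180)&(H[...,2]>70)&(np.linalg.norm(P-c0,axis=2)<.075)
    return p,P[m],np.argwhere(m)[:,::-1]
def fit(q,c0,r=.016):
    from scipy.optimize import least_squares
    def f(a):
        u=np.array([a[2],a[3],1.]);u/=np.linalg.norm(u);w=q-np.array([c0[0]+a[0],c0[1]+a[1],c0[2]])
        return np.linalg.norm(np.cross(w,u),axis=1)-r
    x=least_squares(f,[0,0,-.5*XH[0],-.5*XH[1]],loss='soft_l1',f_scale=.001).x
    u=np.array([x[2],x[3],1]);u/=np.linalg.norm(u)
    print('axis',u.round(3),'tilt to -xh',np.degrees(np.arctan2(-u@XH,u[2])).round(1),'side yh',np.degrees(np.arctan2(u@YH,u[2])).round(1),'pt',np.array([c0[0]+x[0],c0[1]+x[1],c0[2]]).round(4),len(q))
    return u
E
python3 - <<'E'
from h import *
t,M,s=tcp();c=t+.0187*Z
p,q,uv=axis("scene","s4",c); 
hi=q[(q-c)@np.array([-.5*XH[0],-.5*XH[1],.87])>-.044]
fit(hi,c)
v=uv.mean(0).astype(int);cv2.imwrite("pics/c5.png",cv2.resize(p[v[1]-60:v[1]+60,v[0]-70:v[0]+70,::-1],None,fx=5,fy=5,interpolation=2));print(v)
go(c)
E
```

```text
time: 11.3
tool_pos: [0.3873, -0.3661, 0.1072]
tool_rot: [0.0, 0.996, 0.089, 0.002]
contact_force: [6.3, 1.8, 1.1]
gripper_width: 0.365
grasp_force: 63.4
axis [-0.428 -0.095  0.899] tilt to -xh 26.0 side yh -1.1 pt [ 0.3892 -0.3676  0.1259] 277
[178 256]
 tcp [ 0.3874 -0.366   0.1072] xang 0.179 shift cm [-0.    0.01 -1.87] F [5.3 1.5 2.2] w 0.354 t 11.35
```

View pics/c5.png

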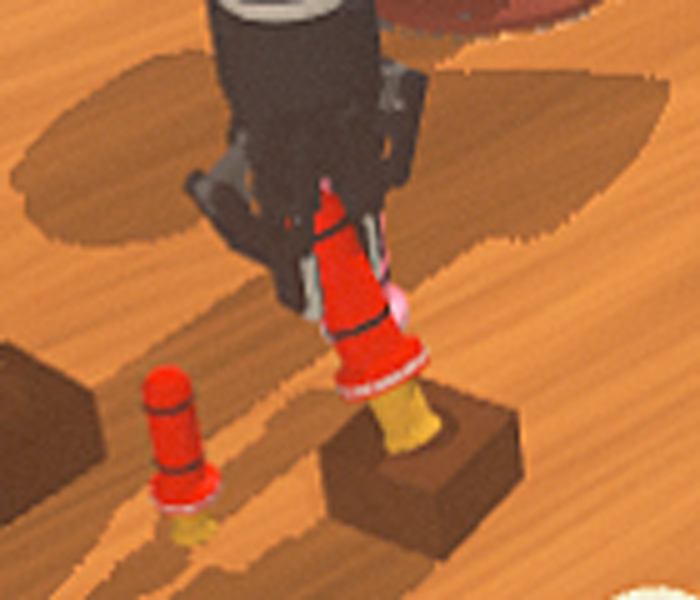

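The view shows the coupler held and tilted the right way, with its nose still in the stand at crop (405,420). The fit says 26°, so I push slightly further.

```bash
python3 -m crank '[{"x":-0.3,"y":0,"z":0.1,"turn":0},{"x":-0.3,"y":0,"z":0.15,"turn":0},{"x":0,"y":0,"z":0,"turn":0}]'
cat > m.py <<'E'
from h import *
import sys
t,M,s=tcp();c=t+.0187*Z;u0=np.array([-.5*XH[0],-.5*XH[1],.87])
A=[]
for n in sys.argv[2:]:
    p,q,uv=axis(n,n+sys.argv[1],c); h=(q-c)@u0; hi=q[(h>-.044)&(h<.037)]; print(n,end=' ');fit(hi,c);A.append(hi)
if len(A)>1: fit(np.vstack(A),c)
go(c)
E
python3 m.py 5 scene top
```

```text
time: 11.65
tool_pos: [0.3822, -0.3671, 0.1053]
tool_rot: [0.0, 0.996, 0.09, 0.002]
contact_force: [5.3, 3.0, 3.6]
gripper_width: 0.36
grasp_force: 64.3
scene axis [-0.481 -0.091  0.872] tilt to -xh 29.3 side yh -0.2 pt [ 0.3847 -0.3684  0.124 ] 284
top axis [-0.44  -0.08   0.894] tilt to -xh 26.6 side yh -0.0 pt [ 0.3822 -0.3671  0.124 ] 0
axis [-0.481 -0.091  0.872] tilt to -xh 29.3 side yh -0.2 pt [ 0.3847 -0.3684  0.124 ] 284
 tcp [ 0.3822 -0.3671  0.1053] xang 0.18 shift cm [ 0.    0.   -1.87] F [5.1 3.5 3.2] w 0.359 t 11.75
```

```bash
python3 -m crank '[{"x":0,"y":0,"z":-2,"turn":0},{"x":0,"y":0,"z":-3,"turn":0},{"x":0,"y":0,"z":-4,"turn":0},{"x":0,"y":0,"z":-4,"turn":0},{"x":0,"y":0,"z":0,"turn":0}]'
python3 m.py 6 scene
python3 - <<'E'
from h import *
a=cv2.imread("pics/scene5.png")[215:255,335:375];b=cv2.imread("pics/top5.png")[158:198,236:276]
cv2.imwrite("pics/c6.png",np.hstack([cv2.resize(x,None,fx=10,fy=10,interpolation=0) for x in(a,b)]))
for n in("scene","top"):
    P=cloud(n,np.load(f"pics/{n}5.npy")); w=(np.linalg.norm(P-NIP,axis=2)<.02)&(P[...,2]>.085)
    print(n,[(int(c[1]),int(c[0]),*P[tuple(c)].round(3).tolist()) for c in np.argwhere(w)])
    print(proj(n,NIP),proj(n,NIP-.012*np.array([-.5*XH[0],-.5*XH[1],.866])))
E
```

```text
time: 12.25
tool_pos: [0.3817, -0.3696, 0.2405]
tool_rot: [0.005, 0.996, 0.09, 0.002]
contact_force: [0.6, -1.1, -1.3]
gripper_width: 0.353
grasp_force: 63.5
scene axis [-0.472 -0.098  0.876] tilt to -xh 28.8 side yh -0.8 pt [ 0.3841 -0.3707  0.2592] 312
 tcp [ 0.3808 -0.3684  0.2368] xang 0.179 shift cm [ 0.07  0.15 -2.24] F [ 0.7 -0.9 -4. ] w 0.356 t 12.3
scene [(352, 235, 0.623, 0.027, 0.093), (353, 235, 0.625, 0.028, 0.093), (351, 236, 0.624, 0.021, 0.092), (352, 236, 0.628, 0.021, 0.095), (353, 236, 0.629, 0.023, 0.094), (354, 236, 0.63, 0.027, 0.093), (351, 237, 0.624, 0.021, 0.089), (352, 237, 0.627, 0.022, 0.091), (353, 237, 0.63, 0.023, 0.092), (354, 237, 0.634, 0.021, 0.094), (351, 238, 0.626, 0.02, 0.087), (352, 238, 0.63, 0.019, 0.09), (353, 238, 0.63, 0.023, 0.088), (354, 238, 0.635, 0.021, 0.092), (355, 238, 0.635, 0.025, 0.089), (351, 239, 0.628, 0.017, 0.087), (352, 239, 0.629, 0.02, 0.086), (353, 239, 0.633, 0.02, 0.088), (354, 239, 0.633, 0.023, 0.086), (352, 240, 0.633, 0.016, 0.087), (353, 240, 0.633, 0.019, 0.085), (354, 240, 0.635, 0.021, 0.085)]
[[352.60492255 234.95709963]] [[354.32196609 238.96132877]]
top [(255, 173, 0.635, 0.027, 0.096), (254, 174, 0.633, 0.031, 0.092), (255, 174, 0.631, 0.027, 0.095), (256, 174, 0.631, 0.024, 0.096), (254, 175, 0.627, 0.03, 0.098), (255, 175, 0.628, 0.027, 0.096), (256, 175, 0.627, 0.024, 0.098), (257, 175, 0.628, 0.021, 0.097), (254, 176, 0.626, 0.03, 0.093), (255, 176, 0.624, 0.027, 0.098), (256, 176, 0.624, 0.024, 0.097)]
[[255.93505065 175.27816384]] [[255.79712001 174.4615305 ]]
```

View pics/c6.png

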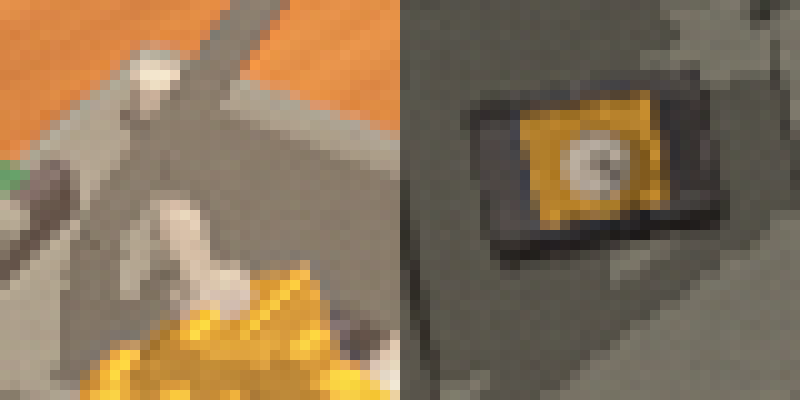

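The left crop shows the nipple head's tip at scene px (352.5,235); in the right crop the nipple's grey foot disc is at top px (255.2,173.5). That refines the tip to about (0.626, 0.0253, 0.096). I'll go to a 50 mm stand-off along the nipple axis.

```bash
sed -i 's/^NIP=.*/NIP=np.array([.626,.0253,.096]); HINGE=NIP-.074*XH-.061*Z; UN=-.5*XH+.866*Z/' h.py; sed -i 's/; HINGE=NIP-.074\*XH-.061\*Z$//' h.py; grep -n NIP h.py
python3 -c "
from h import *
go(NIP+.1285*UN-.003*XH-.0187*Z)"
```

```text
23:NIP=np.array([.626,.0253,.096]); HINGE=NIP-.074*XH-.061*Z; UN=-.5*XH+.866*Z
 tcp [ 0.3808 -0.3684  0.2368] xang 0.179 shift cm [ 24.43 -34.38   4.66] F [ 0.7 -0.9 -4. ] w 0.356 t 12.3
```

```bash
python3 -m crank '[{"x":0.5,"y":-3,"z":-1,"turn":0},{"x":2.5,"y":-3.5,"z":-1,"turn":0},{"x":2.5,"y":-3.5,"z":0,"turn":0},{"x":2.5,"y":-3.5,"z":0,"turn":0},{"x":2.5,"y":-3.5,"z":0,"turn":0}]'
python3 -m crank '[{"x":2.5,"y":-3.5,"z":0,"turn":0},{"x":2.5,"y":-3.5,"z":0,"turn":0},{"x":2.5,"y":-3.5,"z":0,"turn":0},{"x":2.5,"y":-3.5,"z":0,"turn":0},{"x":2.4,"y":-3.4,"z":0,"turn":0}]'
python3 -m crank '[{"x":1.5,"y":0,"z":1,"turn":0},{"x":0,"y":0,"z":2,"turn":0},{"x":0,"y":0,"z":2,"turn":0},{"x":0,"y":0,"z":0,"turn":0},{"x":0,"y":0,"z":0,"turn":0}]'
python3 m.py 7 scene
python3 m.py 8 scene
python3 -c "
from h import *
go(NIP+.1285*UN-.003*XH-.0187*Z)
p=cv2.imread('pics/scene8.png');print(proj('scene',NIP))
cv2.imwrite('pics/c7.png',cv2.resize(p[150:270,290:430],None,fx=5,fy=5,interpolation=2))"
```

```text
time: 12.8
tool_pos: [0.4521, -0.179, 0.2505]
tool_rot: [-0.001, 0.996, 0.089, -0.003]
contact_force: [1.5, -0.7, -2.9]
gripper_width: 0.361
grasp_force: 63.3
time: 13.3
tool_pos: [0.543, 0.0141, 0.2502]
tool_rot: [0.0, 0.996, 0.09, -0.003]
contact_force: [0.2, -0.2, -2.4]
gripper_width: 0.36
grasp_force: 63.3
time: 13.8
tool_pos: [0.5575, 0.0151, 0.2013]
tool_rot: [-0.0, 0.996, 0.09, -0.002]
contact_force: [-0.1, -0.6, -2.3]
gripper_width: 0.359
grasp_force: 63.3
scene axis [-0.454 -0.11   0.884] tilt to -xh 27.8 side yh -1.7 pt [0.5599 0.0134 0.22  ] 189
 tcp [0.5584 0.015  0.203 ] xang 0.18 shift cm [-0.09 -0.03 -1.7 ] F [-0.3  1.3 -2.8] w 0.356 t 13.85
scene axis [-0.464 -0.097  0.881] tilt to -xh 28.3 side yh -0.8 pt [0.5606 0.0141 0.2217] 193
 tcp [0.559  0.0149 0.2041] xang 0.18 shift cm [-0.06 -0.02 -1.76] F [ 0.3  0.3 -3.6] w 0.356 t 13.9
 tcp [0.559  0.0149 0.2041] xang 0.18 shift cm [0.05 0.18 1.56] F [ 0.3  0.3 -3.6] w 0.356 t 13.9
[[352.62810351 234.60457291]]
```

View pics/c7.png

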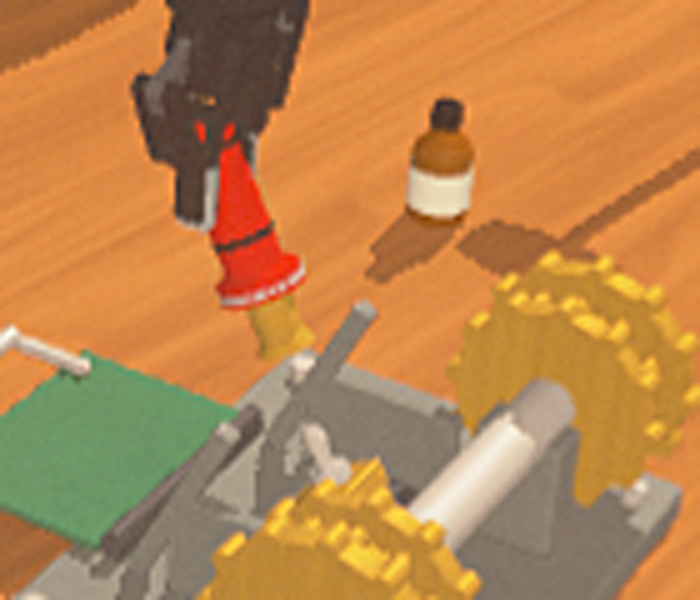

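Run:
```python
from h import *
p=cv2.imread('pics/scene8.png')[:,:,::-1].copy();H=hsv(p);P=cloud("scene",np.load('pics/scene8.npy'))
G=np.array([.559,.0149,.2228])
for off,t in((.0015,28.5),(.0015,30),(0,30),(.0015,27)):
    t=np.radians(t);u=-np.sin(t)*XH+np.cos(t)*Z;m=G+off*XH-.0965*u;f=G+off*XH-.0625*u
    r=m-NIP;print(off,m.round(4),'mouth px',proj("scene",m).round(1),'flange px',proj("scene",f).round(1),'need xh cm',100*(-.5774*r[2]-r@XH),'need tool y',100*r@YH)
b=(H[...,0]>14)&(H[...,0]<30)&(H[...,1]>120)&(abs(P-m).max(2)<.05)&(P[...,2]>.12)
q=np.argwhere(b)[:,::-1];print(len(q),q.min(0),q.max(0));
for v in range(q[:,1].min(),q[:,1].max()+1):
    k=q[q[:,1]==v,0];print(v,k.min(),k.max(),end=' | ')
```

```text
0.0015 [0.6058 0.0234 0.138 ] mouth px [[347.3 218.5]] flange px [[342.6 206.8]] need xh cm -0.4013806802496266 need tool y 0.1763007014533741
0.0015 [0.6079 0.0238 0.1392] mouth px [[348.1 218.3]] flange px [[343.1 206.7]] need xh cm -0.6930728943561827 need tool y 0.17630070145337454
0 [0.6065 0.0235 0.1392] mouth px [[347.6 218.2]] flange px [[342.6 206.5]] need xh cm -0.5430728943561846 need tool y 0.17630070145337404
0.0015 [0.6036 0.023  0.1368] mouth px [[346.5 218.6]] flange px [[342.1 206.9]] need xh cm -0.10988866225295386 need tool y 0.1763007014533744
113 [339 209] [352 222]
209 347 348 | 210 345 348 | 211 342 348 | 212 339 349 | 213 340 349 | 214 340 350 | 215 341 350 | 216 341 351 | 217 341 352 | 218 342 352 | 219 342 351 | 220 342 349 | 221 342 346 | 222 343 344 |
```

Scene px of the mouth centre (347,219) matches the 28.5° model. Correct by x −0.4, y +0.17 cm and approach along the nipple axis.

```bash
python3 -m crank '[{"x":-0.4,"y":0.17,"z":0,"turn":0},{"x":0.75,"y":0,"z":1.3,"turn":0},{"x":0.75,"y":0,"z":1.3,"turn":0},{"x":0.5,"y":0,"z":0.87,"turn":0},{"x":0,"y":0,"z":0,"turn":0}]'
python3 -m crank '[{"x":0.25,"y":0,"z":0.43,"turn":0},{"x":0.25,"y":0,"z":0.43,"turn":0},{"x":0.25,"y":0,"z":0.43,"turn":0},{"x":0,"y":0,"z":0,"turn":0}]'
python3 m.py 9 scene
python3 -c "
from h import *
t,M,s=tcp();print('axial to tip, perp',(t+.0187*Z-NIP)@UN, s['contact_force']@UN, s['contact_force'])"
```

```text
time: 14.4
tool_pos: [0.5741, 0.0166, 0.1661]
tool_rot: [-0.0, 0.996, 0.09, -0.002]
contact_force: [-0.8, -0.2, -3.1]
gripper_width: 0.359
grasp_force: 63.3
time: 14.8
tool_pos: [0.5822, 0.0178, 0.1555]
tool_rot: [-0.0, 0.996, 0.09, -0.001]
contact_force: [1.0, 0.8, -2.6]
gripper_width: 0.355
grasp_force: 63.3
scene axis [-0.466 -0.102  0.879] tilt to -xh 28.5 side yh -1.1 pt [0.5839 0.0168 0.1742] 185
 tcp [0.5823 0.0178 0.1558] xang 0.18 shift cm [-0.01 -0.   -1.83] F [-0.3  0.1 -2.1] w 0.361 t 14.85
axial to tip, perp 0.09021888534297014 -1.7095749201468664 [-0.28792411  0.05244348 -2.13223627]
```

```bash
python3 -m crank '[{"x":0.2,"y":0,"z":0.35,"turn":0},{"x":0.2,"y":0,"z":0.35,"turn":0},{"x":0,"y":0,"z":0,"turn":0}]'
python3 -m crank '[{"x":0.1,"y":0,"z":0.17,"turn":0},{"x":0,"y":0,"z":0,"turn":0}]'
cat > f.py <<'E'
from h import *
t,M,s=tcp();F=s['contact_force']-np.array([0,0,-2.9]);print('axial mm',1000*((t+.0187*Z-NIP)@UN).round(4),'F ax',(F@UN).round(1),'perp(xh-ish)',(F@(.866*XH+.5*Z)).round(1),'yh',(F@YH).round(1),'tcp',t.round(4),'grip',s['grasp_force'],'tor',s['ft_torque'].round(2),'t',s['time'])
E
python3 f.py
```

```text
time: 15.15
tool_pos: [0.5862, 0.0185, 0.1485]
tool_rot: [-0.0, 0.996, 0.09, -0.0]
contact_force: [-0.6, 0.6, -3.0]
gripper_width: 0.359
grasp_force: 63.3
time: 15.35
tool_pos: [0.5873, 0.0186, 0.1473]
tool_rot: [-0.0, 0.996, 0.09, -0.0]
contact_force: [-1.3, -0.1, -4.0]
gripper_width: 0.36
grasp_force: 63.3
axial mm 80.3 F ax -0.3 perp(xh-ish) -1.7 yh 0.1 tcp [0.5873 0.0186 0.1473] grip 63.294455744326115 tor [-0.03  0.09 -0.07] t 15.35
```

```bash
python3 -m crank '[{"x":0.1,"y":0,"z":0.17,"turn":0},{"x":0,"y":0,"z":0,"turn":0}]'; python3 f.py
python3 -m crank '[{"x":0.1,"y":0,"z":0.17,"turn":0},{"x":0,"y":0,"z":0,"turn":0}]'; python3 f.py
```

```text
time: 15.55
tool_pos: [0.588, 0.0187, 0.1467]
tool_rot: [0.0, 0.996, 0.09, -0.001]
contact_force: [-6.0, -2.1, 3.4]
gripper_width: 0.358
grasp_force: 64.0
axial mm 79.39999999999999 F ax 8.6 perp(xh-ish) -2.2 yh -1.0 tcp [0.588  0.0187 0.1467] grip 63.96289363503456 tor [-0.12  1.08 -0.01] t 15.55
time: 15.75
tool_pos: [0.5888, 0.0187, 0.1453]
tool_rot: [0.0, 0.996, 0.09, -0.001]
contact_force: [-6.7, -0.1, 5.1]
gripper_width: 0.362
grasp_force: 64.0
axial mm 77.7 F ax 10.2 perp(xh-ish) -1.7 yh 1.1 tcp [0.5888 0.0187 0.1453] grip 63.99813372641802 tor [-0.17  1.25  0.01] t 15.75
```

Contact came at the expected depth and the spring force is rising. I keep pressing through the snap.

```bash
python3 -m crank '[{"x":0.1,"y":0,"z":0.17,"turn":0},{"x":0,"y":0,"z":0,"turn":0}]'; python3 f.py
python3 -m crank '[{"x":0.1,"y":0,"z":0.17,"turn":0},{"x":0,"y":0,"z":0,"turn":0}]'; python3 f.py
python3 -m crank '[{"x":0.1,"y":0,"z":0.17,"turn":0},{"x":0,"y":0,"z":0,"turn":0}]'; python3 f.py
```

```text
time: 15.95
tool_pos: [0.5898, 0.0188, 0.1434]
tool_rot: [0.0, 0.996, 0.09, -0.001]
contact_force: [-6.6, -1.0, 3.9]
gripper_width: 0.358
grasp_force: 64.0
axial mm 75.6 F ax 9.2 perp(xh-ish) -2.4 yh 0.2 tcp [0.5898 0.0188 0.1434] grip 64.03023418039083 tor [-0.26  1.12 -0.  ] t 15.95
time: 16.15
tool_pos: [0.5908, 0.019, 0.1413]
tool_rot: [0.0, 0.996, 0.09, -0.001]
contact_force: [-5.1, -1.7, 2.3]
gripper_width: 0.355
grasp_force: 63.8
axial mm 73.3 F ax 7.2 perp(xh-ish) -2.0 yh -0.8 tcp [0.5908 0.019  0.1413] grip 63.83113984018564 tor [-0.12  1.    0.01] t 16.15
time: 16.35
tool_pos: [0.5918, 0.0193, 0.1393]
tool_rot: [0.0, 0.996, 0.09, -0.001]
contact_force: [-5.7, -1.5, 1.6]
gripper_width: 0.365
grasp_force: 63.8
axial mm 71.0 F ax 6.9 perp(xh-ish) -2.8 yh -0.4 tcp [0.5918 0.0193 0.1393] grip 63.82324889302254 tor [-0.2   1.1  -0.01] t 16.35
```

```bash
python3 -m crank '[{"x":0.05,"y":0,"z":0.09,"turn":0},{"x":0,"y":0,"z":0,"turn":0}]'; python3 f.py
python3 -m crank '[{"x":0.05,"y":0,"z":0.09,"turn":0},{"x":0,"y":0,"z":0,"turn":0}]'; python3 f.py
python3 -m crank '[{"x":0.05,"y":0,"z":0.09,"turn":0},{"x":0,"y":0,"z":0,"turn":0}]'; python3 f.py
```

```text
time: 16.55
tool_pos: [0.5922, 0.0195, 0.1387]
tool_rot: [0.0, 0.996, 0.09, -0.001]
contact_force: [-5.9, -0.9, 3.6]
gripper_width: 0.36
grasp_force: 63.9
axial mm 70.3 F ax 8.6 perp(xh-ish) -2.0 yh 0.1 tcp [0.5922 0.0195 0.1387] grip 63.89352645725012 tor [-0.19  1.21  0.  ] t 16.55
time: 16.75
tool_pos: [0.5925, 0.0195, 0.1382]
tool_rot: [0.0, 0.996, 0.09, -0.001]
contact_force: [-7.9, -0.4, 5.4]
gripper_width: 0.358
grasp_force: 64.2
axial mm 69.7 F ax 11.1 perp(xh-ish) -2.6 yh 1.0 tcp [0.5925 0.0195 0.1382] grip 64.18673928827047 tor [-0.19  1.51 -0.02] t 16.75
time: 16.95
tool_pos: [0.5929, 0.0196, 0.1378]
tool_rot: [0.0, 0.996, 0.09, -0.001]
contact_force: [-9.6, -1.3, 7.2]
gripper_width: 0.36
grasp_force: 64.5
axial mm 69.2 F ax 13.5 perp(xh-ish) -3.3 yh 0.4 tcp [0.5929 0.0196 0.1378] grip 64.51738111674786 tor [-0.21  1.78  0.05] t 16.95
```

```bash
python3 -m crank '[{"x":0.05,"y":0,"z":0.09,"turn":0},{"x":0,"y":0,"z":0,"turn":0}]'; python3 f.py
python3 -m crank '[{"x":0.05,"y":0,"z":0.09,"turn":0},{"x":0,"y":0,"z":0,"turn":0},{"x":0,"y":0,"z":0,"turn":0}]'; python3 f.py
python3 m.py 10 scene;python3 m.py 11 scene
python3 -c "
from h import *
p=cv2.imread('pics/scene11.png')
cv2.imwrite('pics/c8.png',cv2.resize(p[160:280,280:420],None,fx=5,fy=5,interpolation=2))"
```

```text
time: 17.15
tool_pos: [0.5932, 0.0197, 0.1375]
tool_rot: [0.0, 0.996, 0.09, -0.002]
contact_force: [-12.3, -1.0, 10.5]
gripper_width: 0.364
grasp_force: 64.9
axial mm 68.8 F ax 17.7 perp(xh-ish) -4.0 yh 1.2 tcp [0.5932 0.0197 0.1375] grip 64.91324678063393 tor [-0.16  2.2   0.02] t 17.15
time: 17.45
tool_pos: [0.5934, 0.0198, 0.1373]
tool_rot: [0.0, 0.996, 0.09, -0.002]
contact_force: [-14.4, -1.8, 14.6]
gripper_width: 0.358
grasp_force: 65.1
axial mm 68.4 F ax 22.4 perp(xh-ish) -3.8 yh 0.8 tcp [0.5934 0.0198 0.1373] grip 65.10821856558323 tor [-0.19  2.61 -0.01] t 17.45
scene axis [-0.443 -0.069  0.894] tilt to -xh 26.7 side yh 0.7 pt [0.5958 0.0192 0.156 ] 182
 tcp [0.5934 0.0198 0.1373] xang 0.18 shift cm [-0.01 -0.   -1.87] F [-14.6  -0.6  14.5] w 0.357 t 17.5
scene axis [-0.448 -0.092  0.889] tilt to -xh 27.2 side yh -0.6 pt [0.5953 0.019  0.156 ] 183
 tcp [0.5934 0.0198 0.1373] xang 0.18 shift cm [-0.01 -0.   -1.87] F [-14.3  -1.   13.2] w 0.361 t 17.55
```

View pics/c8.png

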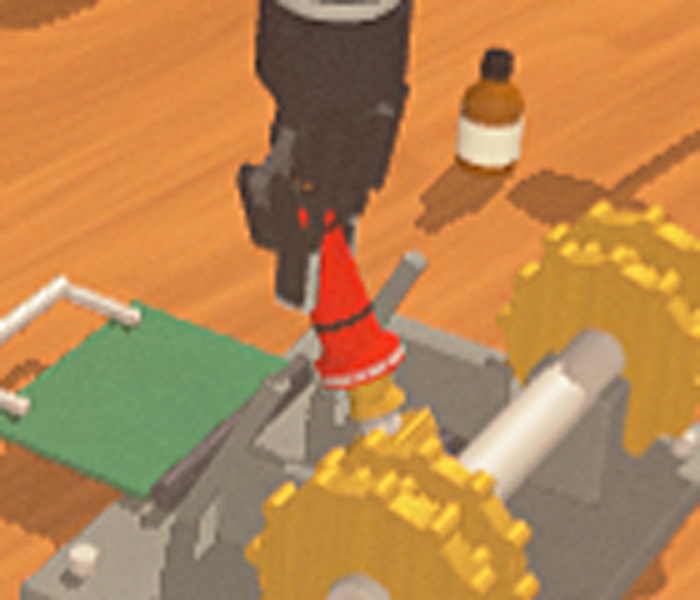

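The coupler is on the nipple (nose at crop (378,400)), snapped in, with about 20 N on it. Fitted lean is about 27°, so I check the fit's bias on the coupler standing upright in the first frame.

Run:
```python
from h import *
def redq(name,c,u,lo=-.044,hi=.037):
    p=cv2.imread(f"pics/{name}.png")[:,:,::-1].copy();P=cloud("scene",np.load(f"pics/{name}.npy"));H=hsv(p)
    m=((H[...,0]<6)|(H[...,0]>172))&(H[...,1]>180)&(H[...,2]>70)&(np.linalg.norm(P-c,axis=2)<.075)
    q=P[m];h=(q-c)@u;return q[(h>lo)&(h<hi)]
c=np.array([.4347,-.3578,.105]);fit(redq("scene0",c,Z),c)
fit(redq("scene0",c,Z,-.044,.005),c)
c=np.array([.5934,.0198,.156])
for n in("scene10","scene11"):
    fit(redq(n,c,UN,-.044,.005),c);fit(redq(n,c,UN,-.04,.03),c)
# silhouette: left/right edges of red between flange and grip in image
    p=cv2.imread(f"pics/{n}.png")[:,:,::-1].copy();H=hsv(p);m=((H[...,0]<6)|(H[...,0]>172))&(H[...,1]>150)&(H[...,2]>60)
    rows=[(v,(np.where(m[v,330:370])[0].min()+np.where(m[v,330:370])[0].max())/2+330) for v in range(206,228) if m[v,330:370].any()]
    a=np.array(rows);print('img slope du/dv',np.polyfit(a[:,0],a[:,1],1)[0].round(3))
for t in(24,26,28,30,32):
    r=np.radians(t);u=-np.sin(r)*XH+np.cos(r)*Z;x=proj("scene",np.array([c+.002*XH-.04*u,c+.002*XH]));e=x[0]-x[1];print(t,'model slope',(e[0]/e[1]).round(3))
```

```text
axis [-0.02   0.011  1.   ] tilt to -xh 1.0 side yh 0.8 pt [ 0.434  -0.3583  0.105 ] 339
axis [-0.007 -0.003  1.   ] tilt to -xh 0.4 side yh -0.1 pt [ 0.4341 -0.3587  0.105 ] 186
axis [-0.444 -0.058  0.894] tilt to -xh 26.6 side yh 1.5 pt [0.5957 0.0196 0.156 ] 155
axis [-0.443 -0.071  0.894] tilt to -xh 26.7 side yh 0.6 pt [0.5958 0.0192 0.156 ] 169
img slope du/dv 0.209
axis [-0.445 -0.111  0.888] tilt to -xh 27.3 side yh -1.9 pt [0.5953 0.0184 0.156 ] 153
axis [-0.448 -0.077  0.891] tilt to -xh 27.0 side yh 0.3 pt [0.5953 0.0191 0.156 ] 166
img slope du/dv 0.204
24 model slope 0.33
26 model slope 0.363
28 model slope 0.395
30 model slope 0.428
32 model slope 0.462
```

Bias is under 1°, so the true lean is about 26.5°. I move the grip around the tip in the leaning direction, perpendicular to the nipple axis.

```bash
python3 -m crank '[{"x":-0.17,"y":0,"z":0.1,"turn":0},{"x":-0.17,"y":0,"z":0.1,"turn":0},{"x":0,"y":0,"z":0,"turn":0},{"x":0,"y":0,"z":0,"turn":0}]'; python3 f.py
python3 m.py 12 scene;python3 m.py 13 scene
```

```text
time: 17.95
tool_pos: [0.5926, 0.0196, 0.1369]
tool_rot: [-0.0, 0.996, 0.09, 0.002]
contact_force: [-9.5, 0.3, 14.7]
gripper_width: 0.358
grasp_force: 65.3
axial mm 68.6 F ax 19.9 perp(xh-ish) 0.8 yh 2.0 tcp [0.5926 0.0196 0.1369] grip 65.25811236351728 tor [0.15 1.52 0.01] t 17.95
scene axis [-0.458 -0.089  0.884] tilt to -xh 27.8 side yh -0.4 pt [0.5947 0.019  0.1556] 184
 tcp [0.5926 0.0196 0.1369] xang 0.18 shift cm [ 0.01  0.   -1.87] F [-9.8  0.9 14. ] w 0.357 t 18.0
scene axis [-0.466 -0.092  0.88 ] tilt to -xh 28.4 side yh -0.4 pt [0.5948 0.0184 0.1556] 182
 tcp [0.5926 0.0196 0.1369] xang 0.18 shift cm [ 0.   -0.   -1.87] F [-10.2   0.8  15.1] w 0.36 t 18.05
```

```bash
python3 -m crank '[{"x":-0.17,"y":0,"z":0.1,"turn":0},{"x":-0.17,"y":0,"z":0.1,"turn":0},{"x":0,"y":0,"z":0,"turn":0},{"x":0,"y":0,"z":0,"turn":0}]'; python3 f.py
python3 m.py 14 scene;python3 m.py 15 scene
```

```text
time: 18.45
tool_pos: [0.5917, 0.0194, 0.1365]
tool_rot: [-0.0, 0.996, 0.09, 0.005]
contact_force: [-4.8, 2.1, 15.1]
gripper_width: 0.358
grasp_force: 65.4
axial mm 68.7 F ax 17.8 perp(xh-ish) 5.2 yh 2.9 tcp [0.5917 0.0194 0.1365] grip 65.42615488171577 tor [0.48 0.54 0.06] t 18.45
scene axis [-0.451 -0.126  0.883] tilt to -xh 27.9 side yh -2.8 pt [0.5945 0.0175 0.1552] 189
 tcp [0.5917 0.0194 0.1365] xang 0.18 shift cm [ 0.02  0.   -1.87] F [-5.2  1.3 15.4] w 0.359 t 18.5
scene axis [-0.477 -0.089  0.875] tilt to -xh 29.0 side yh -0.1 pt [0.5937 0.0189 0.1552] 186
 tcp [0.5917 0.0194 0.1365] xang 0.18 shift cm [ 0.02 -0.   -1.87] F [-4.9  2.5 15.1] w 0.361 t 18.55
```

Lean is about 28–29° (nominal 30°, within fit noise), nose travel about 10.8 mm, axial push about 18 N. Now a hold check, then hand in if steady.

```bash
python3 -m crank '[{"x":0.03,"y":0,"z":0.05,"turn":0},{"x":0,"y":0,"z":0,"turn":0},{"x":0,"y":0,"z":0,"turn":0},{"x":0,"y":0,"z":0,"turn":0},{"x":0,"y":0,"z":0,"turn":0}]'; python3 f.py
python3 -m crank '[{"x":0,"y":0,"z":0,"turn":0},{"x":0,"y":0,"z":0,"turn":0},{"x":0,"y":0,"z":0,"turn":0},{"x":0,"y":0,"z":0,"turn":0},{"x":0,"y":0,"z":0,"turn":0}]'; python3 f.py
python3 m.py 16 scene; python3 m.py 17 scene
```

```text
time: 19.05
tool_pos: [0.5919, 0.0194, 0.1364]
tool_rot: [-0.0, 0.996, 0.09, 0.005]
contact_force: [-5.9, 1.8, 16.7]
gripper_width: 0.358
grasp_force: 65.6
axial mm 68.5 F ax 19.7 perp(xh-ish) 5.1 yh 2.9 tcp [0.5919 0.0194 0.1364] grip 65.6012274697423 tor [0.53 0.76 0.06] t 19.05
time: 19.55
tool_pos: [0.5919, 0.0194, 0.1364]
tool_rot: [-0.0, 0.996, 0.09, 0.005]
contact_force: [-6.4, 2.2, 16.8]
gripper_width: 0.36
grasp_force: 65.6
axial mm 68.5 F ax 20.0 perp(xh-ish) 4.7 yh 3.3 tcp [0.5919 0.0194 0.1364] grip 65.59971135109663 tor [0.56 0.78 0.07] t 19.55
scene axis [-0.454 -0.067  0.888] tilt to -xh 27.3 side yh 1.0 pt [0.5946 0.0184 0.1551] 189
 tcp [0.5919 0.0194 0.1364] xang 0.18 shift cm [ 0.02  0.   -1.87] F [-6.2  1.9 17.6] w 0.359 t 19.6
scene axis [-0.451 -0.129  0.883] tilt to -xh 27.9 side yh -3.0 pt [0.5948 0.0179 0.1551] 191
 tcp [0.5919 0.0194 0.1364] xang 0.18 shift cm [ 0.02 -0.   -1.87] F [-6.7  2.  17. ] w 0.356 t 19.65
```

```bash
python3 -m crank '[{"x":-0.15,"y":0.05,"z":0.1,"turn":0},{"x":-0.15,"y":0.05,"z":0.1,"turn":0},{"x":0,"y":0,"z":0,"turn":0},{"x":0,"y":0,"z":0,"turn":0},{"x":0,"y":0,"z":0,"turn":0}]'; python3 f.py
for i in 18 19 20 21; do python3 m.py $i scene | head -1; done; python3 f.py
```

```text
time: 20.15
tool_pos: [0.5911, 0.019, 0.136]
tool_rot: [-0.001, 0.996, 0.09, 0.008]
contact_force: [-2.7, 5.7, 19.2]
gripper_width: 0.357
grasp_force: 65.8
axial mm 68.5 F ax 20.0 perp(xh-ish) 9.7 yh 6.1 tcp [0.5911 0.019  0.136 ] grip 65.84905352443457 tor [ 1.29 -0.03  0.26] t 20.15
scene axis [-0.48  -0.142  0.865] tilt to -xh 29.9 side yh -3.6 pt [0.5935 0.0176 0.1547] 192
scene axis [-0.486 -0.108  0.867] tilt to -xh 29.9 side yh -1.3 pt [0.5934 0.0181 0.1547] 195
scene axis [-0.485 -0.072  0.871] tilt to -xh 29.4 side yh 1.0 pt [0.5937 0.0187 0.1547] 192
scene axis [-0.484 -0.114  0.868] tilt to -xh 29.8 side yh -1.7 pt [0.5937 0.0179 0.1546] 191
axial mm 68.5 F ax 20.6 perp(xh-ish) 8.6 yh 5.9 tcp [0.5911 0.019  0.136 ] grip 65.848134085536 tor [1.29 0.01 0.24] t 20.35
```

```bash
python3 -m crank '[{"x":0.05,"y":-0.1,"z":-0.03,"turn":0},{"x":0.05,"y":-0.1,"z":-0.03,"turn":0},{"x":0,"y":0,"z":0,"turn":0},{"x":0,"y":0,"z":0,"turn":0},{"x":0,"y":0,"z":0,"turn":0}]'; python3 f.py
for i in 22 23 24 25; do python3 m.py $i scene | head -1; done; python3 f.py
```

```text
time: 20.85
tool_pos: [0.5914, 0.0195, 0.1361]
tool_rot: [0.001, 0.996, 0.09, 0.007]
contact_force: [-3.1, 0.6, 17.6]
gripper_width: 0.357
grasp_force: 65.6
axial mm 68.5 F ax 19.2 perp(xh-ish) 7.7 yh 1.1 tcp [0.5914 0.0195 0.1361] grip 65.58960434049368 tor [0.26 0.18 0.09] t 20.85
scene axis [-0.487 -0.086  0.869] tilt to -xh 29.6 side yh 0.2 pt [0.5934 0.0184 0.1548] 189
scene axis [-0.481 -0.089  0.872] tilt to -xh 29.3 side yh -0.1 pt [0.5933 0.0189 0.1548] 187
scene axis [-0.474 -0.11   0.873] tilt to -xh 29.1 side yh -1.5 pt [0.5933 0.0184 0.1548] 187
scene axis [-0.483 -0.07   0.873] tilt to -xh 29.2 side yh 1.2 pt [0.593  0.0188 0.1548] 186
axial mm 68.5 F ax 19.8 perp(xh-ish) 7.4 yh 1.0 tcp [0.5914 0.0195 0.1361] grip 65.59003863483667 tor [ 0.22  0.13 -0.01] t 21.05
```

Lean is 29.3°, side lean about 0°, axial push about 19.5 N and steady. Handing in.

```bash
python3 -c "
from plant import manip
print(manip.job_done())"
```

```text
the job is handed in; nothing more can be done
None
```

I pulled the hatch fully down and pressed the red coupler onto the nipple until its nose snapped in. At hand-in it was still gripped and held there at about 19.5 N, within about 1° of square by the camera, and the arm never went near the oil bottle, rosette or parts cup.

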